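Return stray herb samples to the compartment tray

TASK

Four sample pieces have been left around the herb tray after a lesson: the forked ginseng root, the double-rolled cinnamon quill, the star anise and the lotus pod. Put each one back in the compartment whose glued-down reference piece is of the same kind, laid flat in the middle of the clear floor beside the reference (root and quill parallel to it so that they fit, the pod standing on its stalk end as it stands now), and set it down rather than dropping it. Leave the look-alikes, the unforked bellflower root and the solid liquorice stick, where they lie.

Things in the scene. Friction and masses are not known exactly. Their poses are not given: they have to be found in the camera images.
- ginseng_c (a point): stray ginseng root: tan, a small head and a thick trunk that forks into two legs. 96 mm long, 20 mm high, lying flat. The point is midway along it, to 3 mm, half-way up (10 mm above what it lies on); x runs along it towards the head. The trunk, 20 to 21 mm wide, runs from 16 mm behind the point to 44 mm ahead and can be gripped across at the point; the legs spread to 44 mm. 17 to 28 g.
- quill_c (a point): the stray cinnamon quill: brown bark curled into two parallel rolls with a dark groove between them. 85 mm long, 33 mm wide, 16.5 mm high, lying flat. The point is its centre, half-way up (8 mm above what it lies on); x runs along it. 12 to 20 g.
- anise_c (a point): the stray star anise: a dark brown eight-pointed star, 36 mm across, 12 mm high, lying flat. The point is its centre, half-way up (6 mm above what it lies on); z is up. It can be gripped across in any direction as a disc 36 mm wide. 10 to 17 g.
- pod_c (a point): the stray dried lotus pod: brown, like a shower head standing on its trimmed stalk, its flat top full of seed pits. Top 46 mm across, foot 28 mm across, 28 mm high; the widest part is a straight band from 19 to 27 mm up, which is where to grip. The point is on its axis, half-way up (14 mm above what it stands on); z is up. 12 to 20 g.
- bellflower_c (a point): a bellflower root, the look-alike of the ginseng: the same tan trunk and head but it does not fork, it tapers to a single tail. 96 mm long, 21 mm wide, 21 mm high. It has no compartment and stays where it lies. The point is midway along it, half-way up; x runs along it towards the head.
- liquorice_c (a point): a liquorice stick, the look-alike of the cinnamon: a single solid brown round rod with pale cut ends, slightly crooked. 86 mm long, 14 mm wide, 13 mm high. It has no compartment and stays where it lies. The point is its centre, half-way up; x runs along it.
- spot_ginseng (a point): middle of the clear floor in the tray compartment whose glued reference piece is a forked ginseng root (20 mm high, lying along y). The wooden tray mid-table has four equal compartments; which kind has which changes. Point on the floor, 6 mm above the table; x points to the reference piece, z up. Inside 136 mm (x) by 120 mm (y), walls 6 mm thick, rim 30 mm above the floor.
- spot_quill (a point): middle of the clear floor in the compartment whose glued reference piece is a double-rolled cinnamon quill (16.5 mm high, lying along y). In all four, a blank paper card under the reference covers the 46 mm of floor nearest the +x wall; the rest is clear. The point is 45 mm from the -x wall, 45 mm from the card, 60 mm from each y wall. Size and axes as for the ginseng compartment.
- spot_anise (a point): middle of the clear floor in the compartment whose glued reference piece is a star anise (12 mm high, 36 mm across). Size, axes and the point's place as for the other compartments.
- spot_pod (a point): middle of the clear floor in the compartment whose glued reference piece is a lotus pod (29 mm high, 46 mm across, near the +x wall). Size, axes and the point's place as for the other compartments.
Things that resemble listed ones, but are neither listed nor needed, are in the scene too. What is shaped like the part that bears pod_c but green, purple or turquoise is not meant.

How it is judged:
By the outcome, as a careful person would: the job done as asked, in the order asked, and still so for the second after the job is handed in, with the robot touching nothing.
It also fails if it takes over 125 s, if anything falls off the work surface, if the arm or the gripper's body presses on something with over 40 N, if the wrist force passes 120 N, or if a joint passes its speed limit or range.

ROBOT

A 6-joint arm with a two-finger parallel gripper is mounted at the origin on the work surface. World frame = base frame: x ahead of the robot, y to its left, z up, the work surface at z = 0. Lengths are in m, angles in rad, forces in N, time in s.
With the tool pointing down it reaches from about 0.375 to 0.9 m from the base axis. Payload 3.1 kg.
Tool frame: the origin (TCP) lies at the very end of the fingers, on their centre line; the grasp point (between the pads) lies 19 mm behind it (manip.grasp_offset is the distance from the TCP to the grasp point, in m); y points along the fingers, z is the direction in which the jaws open and shut, and the axes are right-handed (so a half turn about y gives the same grasp; the last joint's range is limited). The gripper opens to 85 mm and grips with 20 to 120 N. Pads are 22 mm wide; open, the fingers measure 114 mm over their backs; the gripper's body (76 mm by 85 mm) begins 54 mm behind the grasp point. The pads swing forward as they close: fully open they stand 13 mm farther back than shut.
Start: joints at [0.974, 0.527, 1.433, -0, 1.181, -0.178], TCP at [0.254, 0.571, 0.231] pointing down, gripper open.
Joint ranges: [-3.08, 3.08], [-0.75, 2.2], [0.22, 2.44], [-1.43, 4.57], [0, 2.65], [-2.85, 2.85]. Speed limits (rad/s): [2.79, 2.79, 3.14, 3.14, 3.14, 3.14].

INTERFACE

Orientations are given as a unit quaternion [x, y, z, w].
In Python, from station import manip gives the robot as it stands.
- The arm moves only by the tool apply_moves, never from a script. Its argument "motion" is a list of rows, each a list of 5 numbers: the finger opening in mm, from 0 to 85.4, then the shift along the tool's x, y, z in units of 30 mm (1.0 is 30 mm), then the turn about the tool's y in units of 10 degrees (1.0 is 10 degrees). In form: [[fingers, x, y, z, twist], ...]. A call has 1 to 12 rows; each row is the pose to reach, as a shift and turn from the pose commanded when the call began, along the tool's axes at that moment; what a row does not reach only later rows make up. A row lasts 1/8 s, in which the tool goes at most 62.5 mm and 10.7 degrees, less where a joint would pass 70% of its speed; a pose out of reach is approached as far as the arm can. A call with a gripper value outside its range is refused whole. The fingers move at their own pace and stop on an object; "squeeze" is the grip in N (left out, the last holds). Time passes only in rows, so rows that repeat a pose let the fingers close. It gives the time, the measured TCP pose, the force and the opening at its end, in the units of the state.
- manip.sense(): the state, without advancing time (a new reading comes with each control period).
- manip.snapshot(name): name is "side" or "top" or "wrist"; returns the picture (384x512x3 uint8, red, green, blue); there is no depth.
- manip.get_calibration(name): a dict with "intrinsics" (3x3 intrinsics, pixels), "dist_coeffs" ([k1, k2, p1, p2, k3] as OpenCV has them; the pictures are not rectified), "extrinsics" (4x4, takes a point from camera to world coordinates). Camera axes: x right, y up, looking along -z (the intrinsics and any distortion apply to the point x, -y, -z); pixel columns grow to the right and rows downward; lengths in m; the calibration is good to about 2 mm. A picture is of the moment at which its call begins: read the wrist's pose just before it. get_calibration takes no time and is no camera call; for the wrist camera it gives the pose at the moment of the call.
- manip.sign_off(): hands the job in, once; it reports no verdict.
The state is a dict: "t": time; "q": joint angles; "qd": joint speeds; "tau": joint torques, N m; "tcp_pos": TCP position; "tool_rot": TCP orientation; "force": force on the tool from outside, world axes, zero at the start; "ft_torque": the same for the moment, N m; "finger_gap": opening from 0.0 (shut) to 1.0 (fully open).
Only numpy, scipy, OpenCV 4.12 (cv2) and the standard library are available. Lean on these libraries where they do the work, as an engineer would, in place of code of your own. Each camera call takes 0.05 s, during which the arm holds its last target.

## Working session

There is one attempt and no reset: what is moved stays moved. The work goes in short steps, Python scripts to look and compute and a tool call to move; the robot and the scene stay as the last step left them, time stands still between calls to the robot, and variables do not carry over. Pictures are saved under pics/ and viewed, and the job is handed in when it is done.

Besides the shell and the picture viewer there is one more tool, called after ">>>" as name([rows], argument=value, ...), one row to a line, values as JSON. apply_moves: Moves the arm, as the interface text tells. Its arguments: {"type":"object","properties":{"motion":{"type":"array"},"squeeze":{"type":"number"}},"required":["motion"]}

```bash
mkdir -p pics; ls
python3 - <<'E'
from station import manip
import cv2
for n in ["top","side","wrist"]:
    c=manip.get_calibration(n); print(n,c)
    cv2.imwrite(f"pics/{n}0.png",cv2.cvtColor(manip.snapshot(n),cv2.COLOR_RGB2BGR))
print(manip.sense(), manip.grasp_offset)
E
```

```text
pics
top {'intrinsics': array([[484.97597152,   0.        , 249.73586801],
       [  0.        , 484.97597152, 189.62638163],
       [  0.        ,   0.        ,   1.        ]]), 'dist_coeffs': array([-0.05212267,  0.        ,  0.        ,  0.        ,  0.        ]), 'extrinsics': array([[ 0.01701978,  0.99759233, -0.06722999,  0.41713463],
       [-0.99984693,  0.01725386,  0.00290261, -0.01305868],
       [ 0.0040556 ,  0.0671703 ,  0.99773328,  1.22771058],
       [ 0.        ,  0.        ,  0.        ,  1.        ]])}
side {'intrinsics': array([[459.12078854,   0.        , 252.37951551],
       [  0.        , 459.12078854, 182.44046709],
       [  0.        ,   0.        ,   1.        ]]), 'dist_coeffs': array([-0.02374971,  0.        ,  0.        ,  0.        ,  0.        ]), 'extrinsics': array([[ 0.95330289,  0.17339591, -0.24728012,  0.24968186],
       [-0.30195224,  0.53039349, -0.79215377, -0.88371117],
       [-0.00620046,  0.82982926,  0.55798293,  0.64928017],
       [ 0.        ,  0.        ,  0.        ,  1.        ]])}
wrist {'intrinsics': array([[266.42144456,   0. 
[... 448 characters left out ...]
 0.        ,  1.        ]])}
{'t': 0.15, 'q': array([ 9.73496091e-01,  5.28278015e-01,  1.43359605e+00, -8.84381112e-06,
        1.18140213e+00, -1.78479566e-01]), 'qd': array([-2.20212893e-05, -2.13575801e-03, -5.44227123e-03, -2.06663780e-03,
       -1.51727016e-03, -2.57102452e-04]), 'tau': array([ 5.03696065e-04, -4.42741120e+01, -1.78276634e+01, -2.21152736e-04,
        5.57505919e-03, -6.82534306e-06]), 'tcp_pos': array([0.2538305 , 0.57054078, 0.23054662]), 'tool_rot': array([ 0.69221119, -0.14721683,  0.14677192, -0.691107  ]), 'force': array([-0.25062251,  0.67520752, -0.16947171]), 'ft_torque': array([-0.03512079,  0.00092955, -0.02339161]), 'finger_gap': 1.0002369118588013} 0.0187
```

View pics/top0.png

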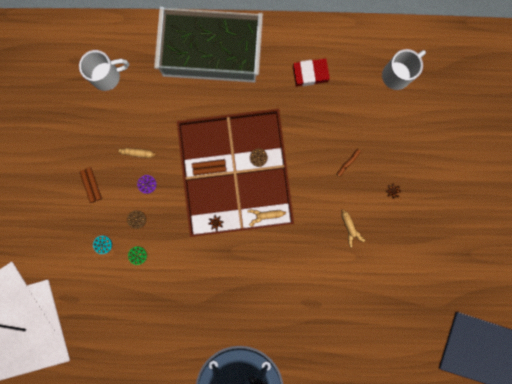

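View pics/side0.png

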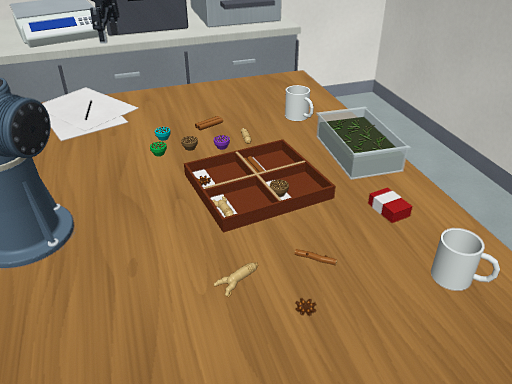

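View pics/wrist0.png

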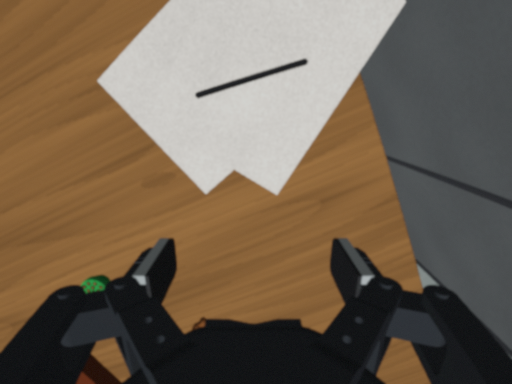

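Run:
```python
import cv2,numpy as np
im=cv2.imread("pics/top0.png")
a=cv2.resize(im[135:275,70:170],None,fx=4,fy=4,interpolation=cv2.INTER_CUBIC)
b=cv2.resize(im[135:275,320:420],None,fx=4,fy=4,interpolation=cv2.INTER_CUBIC)
cv2.imwrite("pics/crop1.png",np.hstack([a,b]))
cv2.imwrite("pics/crop2.png",cv2.resize(im[105:243,170:300],None,fx=4.2,fy=4.2,interpolation=cv2.INTER_CUBIC))
```

```text
(no output)
```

View pics/crop1.png

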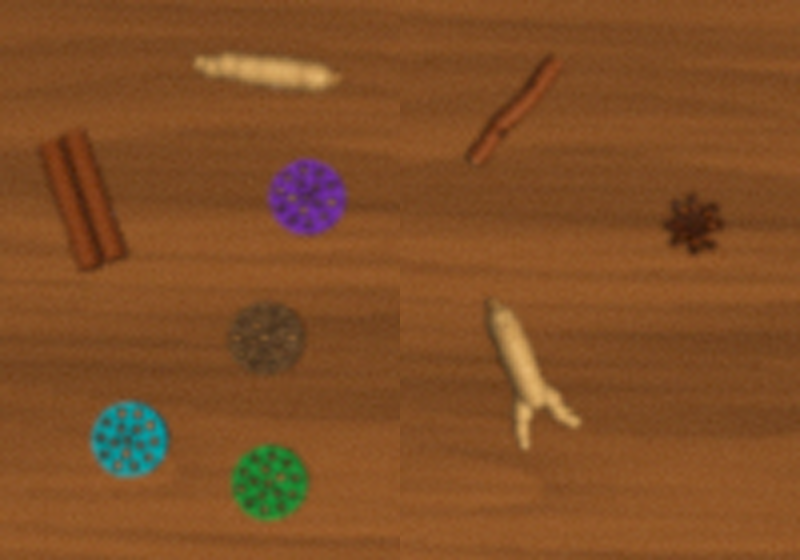

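View pics/crop2.png

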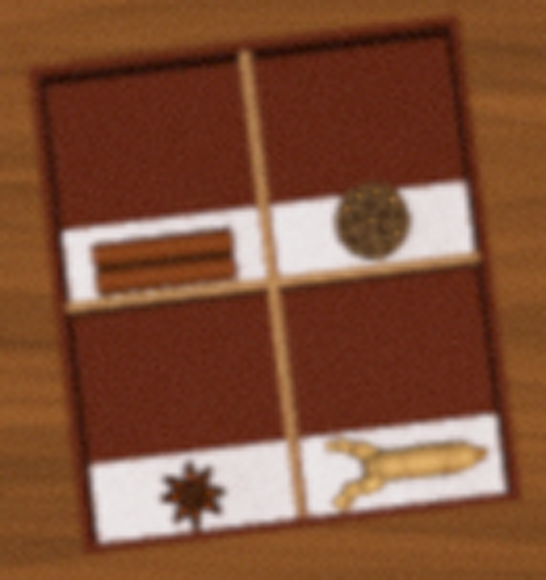

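```bash
cat > h.py <<'E'
import cv2,numpy as np
from station import manip
def ray(cal,uv,z):
    uv=np.asarray(uv,float).reshape(-1,1,2)
    n=cv2.undistortPoints(uv,cal["intrinsics"],cal["dist_coeffs"]).reshape(-1,2)
    d=np.c_[n[:,0],-n[:,1],-np.ones(len(n))]
    E=np.asarray(cal["extrinsics"]); d=d@E[:3,:3].T; o=E[:3,3]
    return o+d*((z-o[2])/d[:,2])[:,None]
def proj(cal,P):
    E=np.asarray(cal["extrinsics"]);p=(np.asarray(P).reshape(-1,3)-E[:3,3])@E[:3,:3]
    q=np.c_[p[:,0],-p[:,1],-p[:,2]]
    return cv2.projectPoints(q,np.zeros(3),np.zeros(3),cal["intrinsics"],cal["dist_coeffs"])[0].reshape(-1,2)
E
python3 - <<'E'
from h import *
np.set_printoptions(precision=4,suppress=True)
cal=manip.get_calibration("top"); im=cv2.imread("pics/top0.png"); hsv=cv2.cvtColor(im,cv2.COLOR_BGR2HSV)
for p in [(200,130),(160,210),(250,200),(215,222),(352,228),(393,191),(137,219),(90,185)]: print(p,hsv[p[1],p[0]])
def blob(box,mask,z,name):
    x0,y0,x1,y1=box
    m=np.zeros(mask.shape,np.uint8); m[y0:y1,x0:x1]=mask[y0:y1,x0:x1]
    n,l,s,c=cv2.connectedComponentsWithStats(m); i=1+np.argmax(s[1:,4]); 
    vu=np.argwhere(l==i); P=ray(cal,vu[:,::-1],z)[:,:2]
    r=cv2.minAreaRect(P.astype(np.float32)*1000); mu=P.mean(0); w,v=np.linalg.eigh(np.cov(P.T))
    print(name,"px",c[i],"n",s[i,4],"mean",mu,"rect",r,"axis",v[:,1],np.degrees(np.arctan2(v[1,1],v[0,1])))
    return m
H,S,V=[hsv[...,k].astype(int) for k in range(3)]
tan=((H>12)&(H<28)&(S<170)&(V>130)).astype(np.uint8)
blob((325,200,375,255),tan,.01,"gins")
blob((110,140,160,165),tan,.01,"bell")
bg=cv2.medianBlur(im,3)
dark=((V<75)).astype(np.uint8)
blob((380,178,405,205),dark,.006,"anise")
def bgdiff(box,t):
    x0,y0,x1,y1=box; lab=cv2.cvtColor(im,cv2.COLOR_BGR2LAB).astype(float); sub=lab[y0:y1,x0:x1]; b=np.median(sub.reshape(-1,3),0)
    m=np.zeros(im.shape[:2],np.uint8); m[y0:y1,x0:x1]=np.linalg.norm(sub-b,axis=2)>t; return m
for nm,box,z in [("anise",(378,176,410,208),.006),("pod",(120,203,154,236),.027),("quill",(70,160,112,210),.012),("gins",(330,200,378,255),.012)]:
    for t in (14,20): m=bgdiff(box,t); blob(box,m,z,nm+str(t))
E
```

```text
(200, 130) [  8 203  99]
(160, 210) [ 13 182 130]
(250, 200) [  6 194 101]
(215, 222) [ 10 192  69]
(352, 228) [ 18 134 219]
(393, 191) [ 12 210  63]
(137, 219) [ 15 149  96]
(90, 185) [ 10 190  83]
gins px [351.525  228.8179] n 280 mean [ 0.405  -0.2739] rect ((409.19500732421875, -269.94268798828125), (92.37163543701172, 41.850704193115234), 25.278696060180664) axis [-0.9293 -0.3694] -158.32099863101598
bell px [136.626  152.3618] n 246 mean [0.5889 0.2718] rect ((588.20654296875, 273.5579833984375), (92.47667694091797, 21.24722671508789), 85.68492889404297) axis [0.1004 0.9949] 84.23792226444803
anise px [392.2157 190.8235] n 51 mean [ 0.5027 -0.3784] rect ((502.660888671875, -377.5465087890625), (16.902433395385742, 24.825687408447266), 12.145605087280273) axis [-0.4504  0.8928] 116.76851347716801
anise14 px [392.8239 190.3977] n 176 mean [ 0.5038 -0.3799] rect ((503.7328796386719, -379.999755859375), (38.69990158081055, 36.771663665771484), 64.38231658935547) axis [0.2677 0.9635] 74.47297888356093
anise20 px [393.0387 190.4387] n 155 mean [ 0.5037 -0.3805] rect ((503.31039428710
[... 659 characters left out ...]
2936706543), 22.73126983642578) axis [-0.9193 -0.3937] -156.81749757347157
quill20 px [ 92.285  185.6891] n 193 mean [0.5022 0.381 ] rect ((504.7474365234375, 380.53271484375), (86.42833709716797, 29.807283401489258), 13.626063346862793) axis [-0.9398 -0.3417] -160.01910569833822
gins14 px [349.8133 228.5627] n 375 mean [ 0.4056 -0.2692] rect ((402.43011474609375, -268.33380126953125), (91.6259994506836, 65.91984558105469), 55.367408752441406) axis [-0.8321 -0.5546] -146.31488751360644
gins20 px [350.9886 228.428 ] n 264 mean [ 0.406  -0.2721] rect ((407.6684875488281, -270.14422607421875), (88.90319061279297, 39.491878509521484), 25.27867889404297) axis [-0.9164 -0.4002] -156.41024416778689
```

Run:
```python
from h import *
np.set_printoptions(precision=4,suppress=True)
cal=manip.get_calibration("top"); im=cv2.imread("pics/top0.png"); hsv=cv2.cvtColor(im,cv2.COLOR_BGR2HSV)
H,S,V=[hsv[...,k].astype(int) for k in range(3)]
box=np.zeros(H.shape,bool); box[100:245,170:302]=1
lab=cv2.cvtColor(im,cv2.COLOR_BGR2LAB).astype(int)
white=((S<60)&(V>150)&box).astype(np.uint8)
n,l,s,c=cv2.connectedComponentsWithStats(white)
for i in range(1,n):
    if s[i,4]>60:
        vu=np.argwhere(l==i); P=ray(cal,vu[:,::-1],.0065)[:,:2]
        print("card",c[i],s[i], "min/max",P.min(0),P.max(0))
tray=((H<9)&(V<125)|(white>0))&box
tray=cv2.morphologyEx(tray.astype(np.uint8),cv2.MORPH_CLOSE,np.ones((9,9)))
tray=cv2.morphologyEx(tray,cv2.MORPH_OPEN,np.ones((7,7)))
cv2.imwrite("pics/traymask.png",cv2.resize(tray[100:245,170:302]*255,None,fx=4,fy=4))
n,l,s,c=cv2.connectedComponentsWithStats(tray); i=1+np.argmax(s[1:,4])
vu=np.argwhere(l==i)
for z in (0.,.036):
    print(z,cv2.minAreaRect(ray(cal,vu[:,::-1],z)[:,:2].astype(np.float32)*1000))
# card/floor boundary on each: sample columns, subpixel of S transition
for nm,(u0,u1,v0,v1) in {"quill":(192,224,145,170),"pod":(240,252,140,165),"pod2":(272,278,140,165),"anise":(194,235,200,222),"gins":(246,282,196,215)}.items():
    pts=[]
    for u in range(u0,u1):
        col=S[v0:v1,u].astype(float); k=np.where((col[:-1]>=110)&(col[1:]<110))[0]
        if len(k): k=k[0]; pts.append((u,v0+k+(col[k]-110)/(col[k]-col[k+1])))
    P=ray(cal,pts,.0065)[:,:2]
    vx,vy,x,y=cv2.fitLine(P.astype(np.float32),cv2.DIST_HUBER,0,.001,.001).ravel()
    print(nm,len(P),"line pt",x,y,"dir",vx,vy,"angle",np.degrees(np.arctan2(vy,vx)))
```

```text
card [273.3102 157.573 ] [262 148  21  19 274] min/max [ 0.5599 -0.0973] [ 0.6067 -0.0466]
card [243.4878 161.2369] [235 152  25  19 287] min/max [ 0.5486 -0.0391] [0.5951 0.0223]
card [208.1138 162.7236] [185 154  48  23 369] min/max [0.5312 0.0291] [0.5891 0.1488]
card [273.537 214.673] [251 204  39  23 419] min/max [ 0.408  -0.1167] [ 0.4647 -0.0206]
card [247.1429 217.4286] [241 209  16  19 182] min/max [ 0.4051 -0.0335] [0.4505 0.0045]
card [215.6021 221.5345] [192 210  49  24 769] min/max [0.3879 0.0062] [0.4475 0.1275]
0.0 ((544.7979736328125, 22.93133544921875), (296.0818176269531, 263.3202819824219), 8.049369812011719)
0.036 ((541.0545043945312, 21.876014709472656), (287.3997802734375, 255.59898376464844), 8.049371719360352)
quill 32 line pt 0.58234465 0.09726905 dir 0.14009087 -0.99013865 angle -81.94689
pod 12 line pt 0.5965317 -0.001922027 dir 0.13140516 -0.9913287 angle -82.449196
pod2 6 line pt 0.6073418 -0.07769686 dir 0.1235577 -0.9923374 angle -82.90252
anise 41 line pt 0.4428302 0.06858813 dir 0.140398 -0.99009514 angle -81.929115
gins 36 line pt 0.45861632 -0.042161252 dir 0.14211604 -0.98985 angle -81.82968
```

View pics/traymask.png

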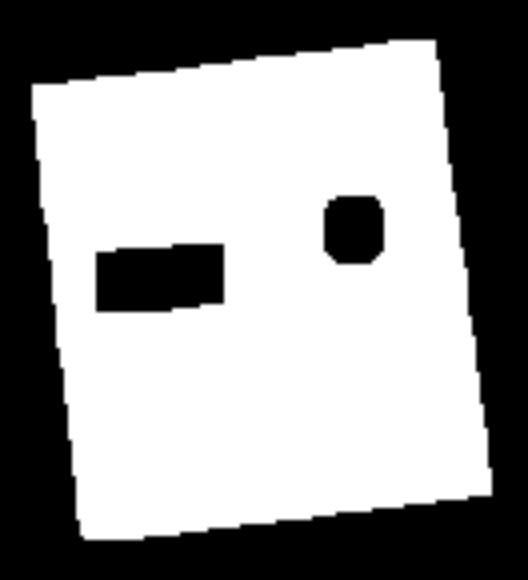

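```bash
cat >> h.py <<'E'
from scipy.spatial.transform import Rotation as R
def plan(pos,jaw_deg=None,s=None):
    """print shift (units of 30mm) and twist (units 10deg); jaw_deg = world angle of jaw axis mod 180"""
    s=s or manip.sense(); r=R.from_quat(s["tool_rot"]).as_matrix()
    d=r.T@(np.asarray(pos)-s["tcp_pos"])/.03
    z=r[:,2]; cur=np.degrees(np.arctan2(z[1],z[0]))
    tw=0
    if jaw_deg is not None:
        dd=(jaw_deg-cur+90)%180-90
        tw=-dd/10   # tool y is down
    print("t",round(s["t"],2),"tcp",s["tcp_pos"].round(4),"jaw",round(cur,1),"ydir",r[:,1].round(3),"q",s["q"].round(2),"| shift",d.round(3),"twist",round(tw,2),"alt",round(tw-np.sign(tw)*18,2))
E
python3 - <<'E'
from h import *
cal=manip.get_calibration("top")
a=ray(cal,[(342.5,210),(354.2,233.7)],.01); d=a[0]-a[1]; print(a,np.degrees(np.arctan2(d[1],d[0])))
plan((.45,.25,.23)); 
plan((.406,-.271,.15),25+90)
E
```

```text
[[ 0.45184609 -0.25088029  0.01      ]
 [ 0.39283692 -0.28071976  0.01      ]] 26.824592058145107
t 0.15 tcp [0.2538 0.5705 0.2305] jaw 66.0 ydir [-0.001 -0.001 -1.   ] q [ 0.97  0.53  1.43 -0.    1.18 -0.18] | shift [10.319  0.027 -7.102] twist 0 alt 0
t 0.15 tcp [0.2538 0.5705 0.2305] jaw 66.0 ydir [-0.001 -0.001 -1.   ] q [ 0.97  0.53  1.43 -0.    1.18 -0.18] | shift [ 16.043   2.719 -23.56 ] twist -4.9 alt 13.1
```

>>> apply_moves([
  [85, 10.3, 0, -7.1, 0],
  [85, 10.3, 0, -7.1, 0],
  [85, 10.3, 0, -7.1, 0],
  [85, 10.3, 0, -7.1, 0],
  [85, 10.3, 0, -7.1, -1],
  [85, 10.3, 0, -7.1, -2],
  [85, 10.3, 0, -7.1, -2],
])

```text
t: 1.02
tcp_pos: [0.4517, 0.2479, 0.2312]
tool_rot: [0.707, -0.026, 0.026, -0.706]
force: [-0.2, 1.2, 0.1]
finger_gap: 0.993
```

Run:
```python
from h import *
plan((.406,-.271,.15),115)
```

```text
t 1.02 tcp [0.4517 0.2479 0.2312] jaw 85.8 ydir [ 0.    -0.001 -1.   ] q [ 0.29  0.38  1.71 -0.    1.06 -1.21] | shift [ -0.264   2.715 -17.359] twist -2.92 alt 15.08
```

>>> apply_moves([
  [85, 0, 0, -17.4, -1],
  [85, 0, 0, -17.4, -2],
  [85, 0, 0, -17.4, -2.9],
  [85, 0, 0, -17.4, -2.9],
  [85, -0.2, 1, -17.4, -2.9],
  [85, -0.2, 2, -17.4, -2.9],
  [85, -0.2, 2.7, -17.4, -2.9],
  [85, -0.2, 2.7, -17.4, -2.9],
  [85, -0.2, 2.7, -17.4, -2.9],
  [85, -0.2, 2.7, -17.4, -2.9],
  [85, -0.2, 2.7, -17.4, -2.9],
])

```text
t: 2.4
tcp_pos: [0.4069, -0.2689, 0.15]
tool_rot: [-0.69, -0.153, 0.153, 0.691]
force: [0.6, -0.1, 0.0]
finger_gap: 0.991
```

Run:
```python
from h import *
plan((.406,-.271,.15),115)
cal=manip.get_calibration("wrist")
import pickle; pickle.dump(cal,open("w1.pkl","wb"))
cv2.imwrite("pics/w1.png",cv2.cvtColor(manip.snapshot("wrist"),cv2.COLOR_RGB2BGR))
```

```text
t 2.4 tcp [ 0.4069 -0.2689  0.15  ] jaw 115.0 ydir [-0.001  0.002 -1.   ] q [-0.81  0.47  1.85  0.    0.82 -2.82] | shift [-0.056  0.001 -0.051] twist -0.0 alt 18.0
```

View pics/w1.png

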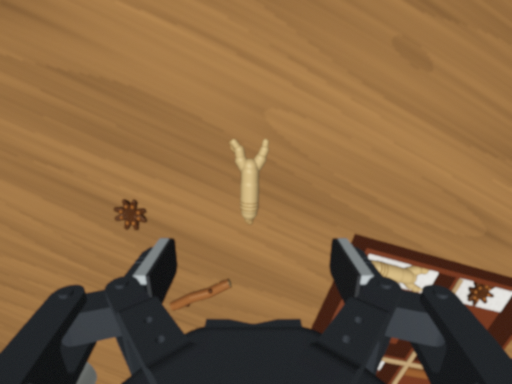

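Run:
```python
from h import *
import pickle
cal=pickle.load(open("w1.pkl","rb")); im=cv2.imread("pics/w1.png"); hsv=cv2.cvtColor(im,cv2.COLOR_BGR2HSV)
sub=np.zeros(im.shape[:2],np.uint8)
H,S,V=[hsv[...,k].astype(int) for k in range(3)]
m=(S<128)&(V>150); sub[125:230,215:290]=m[125:230,215:290]
n,l,s,c=cv2.connectedComponentsWithStats(sub); i=1+np.argmax(s[1:,4]); print(s[i],c[i])
vu=np.argwhere(l==i); P=ray(cal,vu[:,::-1],.010)[:,:2]
r=cv2.minAreaRect(P.astype(np.float32)*1000); print(r, cv2.boxPoints(r))
# trunk: rows>=172
t=ray(cal,vu[vu[:,0]>=172][:,::-1],.01)[:,:2]
w,v=np.linalg.eigh(np.cov(t.T)); print("trunk",t.mean(0),np.degrees(np.arctan2(v[1,1],v[0,1])))
d=v[:,1]*np.sign(v[0,1]); nrm=np.array([-d[1],d[0]]); a=(P-t.mean(0))@d; b=(P-t.mean(0))@nrm
print("along",a.min(),a.max(),"mid pt",t.mean(0)+d*(a.min()+a.max())/2)
for lo in np.arange(-.07,.05,.01):
    k=(a>lo)&(a<lo+.01); 
    if k.any(): print(round(lo,2),b[k].min().round(4),b[k].max().round(4))
tc=manip.get_calibration("top"); print(proj(tc,[*(t.mean(0)),.01]))
```

```text
[ 230  138   39   86 1493] [248.73543202 176.45411922]
((409.61712646484375, -268.88629150390625), (96.48408508300781, 40.24164581298828), 26.561031341552734) [[ 357.46957 -272.4605 ]
 [ 375.46365 -308.45502]
 [ 461.76468 -265.31207]
 [ 443.7706  -229.31757]]
trunk [ 0.42376404 -0.26495534] -156.1531270075609
along -0.06352107865968061 0.033767382700642036 mid pt [ 0.41015724 -0.27096995]
-0.07 -0.02 0.0201
-0.06 -0.02 0.0204
-0.05 -0.0158 0.0204
-0.04 -0.0147 0.0165
-0.03 -0.0104 0.0093
-0.02 -0.0092 0.0096
-0.01 -0.0092 0.0087
0.0 -0.0091 0.0089
0.01 -0.0091 0.009
0.02 -0.0079 0.0082
0.03 -0.0021 0.0037
[[348.01539218 221.26534865]]
```

Run:
```python
from h import *
plan((.411,-.2705,.004),114)
```

```text
t 2.45 tcp [ 0.4071 -0.2683  0.1503] jaw 115.0 ydir [-0.001  0.001 -1.   ] q [-0.81  0.47  1.85  0.    0.82 -2.82] | shift [ 0.089  4.877 -0.127] twist 0.1 alt -17.9
```

>>> apply_moves([
  [50, 0.09, 1.5, -0.13, 0.1],
  [50, 0.09, 3, -0.13, 0.1],
  [50, 0.09, 4.2, -0.13, 0.1],
  [50, 0.09, 4.85, -0.13, 0.1],
  [50, 0.09, 4.85, -0.13, 0.1],
  [50, 0.09, 4.85, -0.13, 0.1],
], squeeze=25)

```text
t: 3.2
tcp_pos: [0.4123, -0.2715, 0.0059]
tool_rot: [0.692, 0.148, -0.147, -0.691]
force: [0.6, 0.5, 0.3]
finger_gap: 0.587
```

Run:
```python
from h import *
plan((.411,-.2705,.004),114)
cv2.imwrite("pics/w2.png",cv2.cvtColor(manip.snapshot("wrist"),cv2.COLOR_RGB2BGR))
```

```text
t 3.2 tcp [ 0.4123 -0.2715  0.0059] jaw 114.1 ydir [ 0.001 -0.001 -1.   ] q [-0.81  0.75  1.91  0.    0.47 -2.8 ] | shift [-0.025  0.062  0.047] twist 0.01 alt -17.99
```

View pics/w2.png

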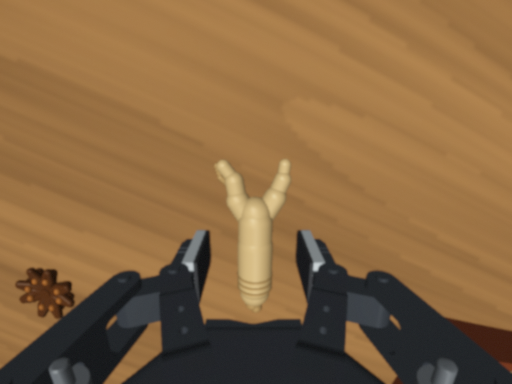

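>>> apply_moves([
  [0, 0, 0.05, 0, 0],
  [0, 0, 0.05, 0, 0],
  [0, 0, 0.05, 0, 0],
  [0, 0, 0.05, 0, 0],
  [0, 0, 0.05, 0, 0],
  [0, 0, 0.05, 0, 0],
], squeeze=30)

```text
t: 4.0
tcp_pos: [0.4119, -0.2723, 0.0042]
tool_rot: [0.692, 0.147, -0.147, -0.691]
force: [-0.3, 0.6, 4.8]
finger_gap: 0.227
```

Run:
```python
from h import *
plan((.4115,-.271,.1),114)
cv2.imwrite("pics/w3.png",cv2.cvtColor(manip.snapshot("wrist"),cv2.COLOR_RGB2BGR))
```

```text
t 4.0 tcp [ 0.4119 -0.2723  0.0042] jaw 114.0 ydir [ 0.001 -0.001 -1.   ] q [-0.81  0.76  1.91  0.    0.47 -2.8 ] | shift [ 0.007 -3.195  0.04 ] twist -0.0 alt 18.0
```

View pics/w3.png

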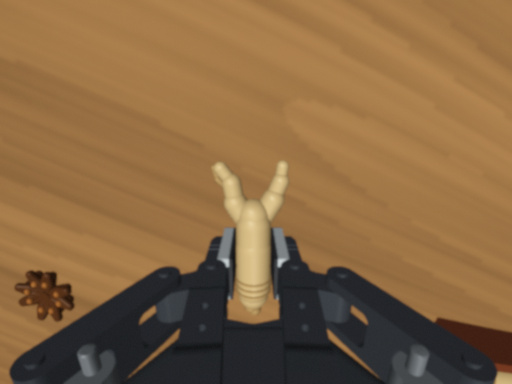

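Run:
```python
from h import *
plan((.5044,-.0474,.1),8.1)
```

```text
t 4.05 tcp [ 0.4119 -0.2723  0.0042] jaw 114.0 ydir [ 0.001 -0.001 -1.   ] q [-0.81  0.76  1.91  0.    0.47 -2.8 ] | shift [ 5.867 -3.198  5.591] twist -7.41 alt 10.59
```

>>> apply_moves([
  [0, 0, -0.5, 0, 0],
  [0, 0, -1.5, 0, 0],
  [0, 0, -2.5, 0, 0],
  [0, 0, -3.2, 0, 0],
  [0, 0, -3.2, 0, 0],
])

```text
t: 4.68
tcp_pos: [0.4123, -0.2729, 0.1013]
tool_rot: [0.693, 0.148, -0.146, -0.69]
force: [0.8, 0.4, -0.3]
finger_gap: 0.225
```

Run:
```python
from h import *
plan((.5044,-.0474,.1),8.1)
print(manip.sense()["finger_gap"])
```

```text
t 4.67 tcp [ 0.4123 -0.2729  0.1013] jaw 114.0 ydir [ 0.003 -0.003 -1.   ] q [-0.81  0.56  1.88 -0.    0.7  -2.8 ] | shift [5.861 0.029 5.617] twist -7.41 alt 10.59
0.2251732470882553
```

>>> apply_moves([
  [0, 0.6, 0, 0.6, 1],
  [0, 1.2, 0, 1.2, 2],
  [0, 1.9, 0, 1.8, 3],
  [0, 2.5, 0, 2.4, 4],
  [0, 3.1, 0, 3, 5],
  [0, 3.7, 0, 3.5, 6],
  [0, 4.3, 0, 4.1, 7],
  [0, 4.9, 0, 4.7, 8],
  [0, 5.5, 0, 5.3, 9],
  [0, 5.86, 0, 5.6, 10],
  [0, 5.86, 0, 5.6, 10.6],
  [0, 5.86, 0, 5.6, 10.6],
])

```text
t: 6.18
tcp_pos: [0.5031, -0.0466, 0.0985]
tool_rot: [0.534, -0.464, 0.463, -0.534]
force: [-0.2, -0.0, -0.0]
finger_gap: 0.224
```

Run:
```python
from h import *
plan((.5044,-.0474,.011),8.1)
cal=manip.get_calibration("wrist")
import pickle; pickle.dump(cal,open("w4.pkl","wb"))
cv2.imwrite("pics/w4.png",cv2.cvtColor(manip.snapshot("wrist"),cv2.COLOR_RGB2BGR))
```

```text
t 6.17 tcp [ 0.5031 -0.0466  0.0985] jaw 8.1 ydir [-0.002  0.001 -1.   ] q [-0.31  0.58  1.85 -0.    0.72 -0.46] | shift [0.034 2.918 0.043] twist 0.0 alt -18.0
```

View pics/w4.png

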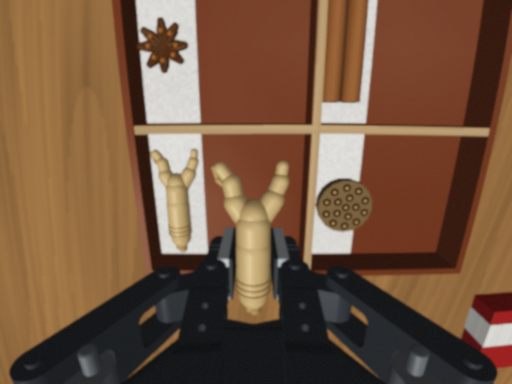

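Run:
```python
from h import *
import pickle
cal=pickle.load(open("w4.pkl","rb"))
print("cross",ray(cal,[(316,129.5)],.036))
print("card edges anise/gins/pod",ray(cal,[(200,90),(208,190),(362,160)],.0065))
th=np.radians(8.1);e1=np.array([np.cos(th),np.sin(th)]);e2=np.array([-e1[1],e1[0]])
for z,p in [(.036,(316,129.5)),(.0065,(200,90)),(.0065,(208,190)),(.0065,(362,160)),(.036,(315,30)),(.036,(200,129)),(.036,(450,131)),(.006,(200,253)),(.006,(320,110))]:
    d=ray(cal,[p],z)[0,:2]-[.543,.0218]; print(z,p,(d@e1).round(4),(d@e2).round(4))
```

```text
cross [[0.54166223 0.02194327 0.036     ]]
card edges anise/gins/pod [[ 0.44604871  0.03915316  0.0065    ]
 [ 0.46100088 -0.04697169  0.0065    ]
 [ 0.59552851  0.00070741  0.0065    ]]
0.036 (316, 129.5) -0.0013 0.0003
0.0065 (200, 90) -0.0935 0.0308
0.0065 (208, 190) -0.0909 -0.0565
0.0065 (362, 160) 0.049 -0.0283
0.036 (315, 30) -0.0059 0.0688
0.036 (200, 129) -0.0894 0.0007
0.036 (450, 131) 0.1049 0.0006
0.006 (200, 253) -0.1025 -0.1227
0.006 (320, 110) 0.008 0.0147
```

>>> apply_moves([
  [0, 0.03, 0.8, 0.04, 0],
  [0, 0.03, 1.6, 0.04, 0],
  [0, 0.03, 2.2, 0.04, 0],
  [0, 0.03, 2.6, 0.04, 0],
  [0, 0.03, 2.8, 0.04, 0],
  [0, 0.03, 2.9, 0.04, 0],
  [0, 0.03, 2.93, 0.04, 0],
  [0, 0.03, 2.93, 0.04, 0],
])

```text
t: 7.22
tcp_pos: [0.5054, -0.0478, 0.0118]
tool_rot: [-0.534, 0.464, -0.464, 0.534]
force: [0.6, 0.6, -0.2]
finger_gap: 0.224
```

Run:
```python
from h import *
plan((.504,-.0474,.0105),8.1); print(manip.sense()["force"])
```

```text
t 7.22 tcp [ 0.5054 -0.0478  0.0118] jaw 8.0 ydir [ 0.001 -0.    -1.   ] q [-0.31  0.75  1.87 -0.    0.52 -0.45] | shift [-0.019  0.043 -0.044] twist -0.01 alt 17.99
[ 0.56132943  0.60143054 -0.17225619]
```

>>> apply_moves([
  [0, 0, 0.05, -0.04, 0],
  [0, 0, 0.06, -0.04, 0],
  [0, 0, 0.06, -0.04, 0],
  [30, 0, 0.06, -0.04, 0],
  [40, 0, 0.06, -0.04, 0],
  [40, 0, 0.06, -0.04, 0],
  [40, 0, 0.06, -0.04, 0],
  [40, 0, -1, -0.04, 0],
  [40, 0, -2, -0.04, 0],
  [40, 0, -3.5, -0.04, 0],
  [40, 0, -3.5, -0.04, 0],
])

```text
t: 8.6
tcp_pos: [0.5061, -0.0485, 0.1193]
tool_rot: [-0.533, 0.461, -0.466, 0.535]
force: [0.7, 0.8, 0.7]
finger_gap: 0.466
```

Run:
```python
from h import *
plan((.504,.38,.15),114); 
cv2.imwrite("pics/w5.png",cv2.cvtColor(manip.snapshot("wrist"),cv2.COLOR_RGB2BGR))
```

```text
t 8.6 tcp [ 0.5061 -0.0485  0.1193] jaw 8.0 ydir [ 0.007 -0.002 -1.   ] q [-0.32  0.54  1.83  0.    0.76 -0.46] | shift [-14.15   -1.056   1.928] twist 7.4 alt -10.6
```

View pics/w5.png

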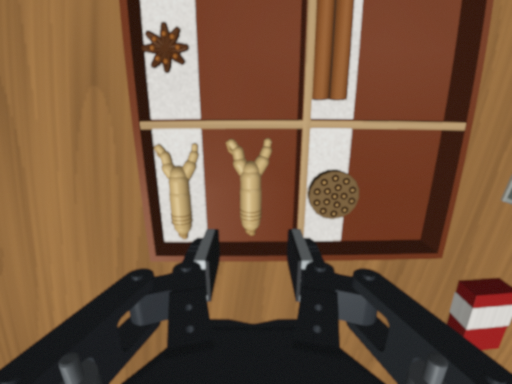

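Run:
```python
from h import *
plan((.504,.384,.15),-67)
```

```text
t 8.65 tcp [ 0.5048 -0.0481  0.1177] jaw 8.0 ydir [ 0.003 -0.001 -1.   ] q [-0.32  0.55  1.83 -0.    0.76 -0.46] | shift [-14.265  -1.092   1.985] twist 7.5 alt -10.5
```

>>> apply_moves([
  [85, -1.5, -1, 0.2, 1],
  [85, -3, -1, 0.4, 2],
  [85, -5, -1, 0.7, 3],
  [85, -7, -1, 1, 4],
  [85, -9, -1, 1.2, 5],
  [85, -11, -1, 1.5, 6],
  [85, -13, -1, 1.8, 7],
  [85, -14.2, -1, 1.95, 7.4],
  [85, -14.2, -1, 1.95, 7.4],
  [85, -14.2, -1, 1.95, 7.4],
  [85, -14.2, -1, 1.95, 7.4],
])

```text
t: 10.02
tcp_pos: [0.5022, 0.3804, 0.1455]
tool_rot: [0.147, -0.691, 0.692, -0.146]
force: [-0.3, -0.1, 0.2]
finger_gap: 0.994
```

Run:
```python
from h import *
plan((.504,.384,.15),-67)
cal=manip.get_calibration("wrist")
import pickle; pickle.dump(cal,open("w6.pkl","wb"))
cv2.imwrite("pics/w6.png",cv2.cvtColor(manip.snapshot("wrist"),cv2.COLOR_RGB2BGR))
```

```text
t 10.03 tcp [0.5022 0.3804 0.1455] jaw -66.1 ydir [-0.002 -0.001 -1.   ] q [ 0.47  0.64  1.49 -0.    1.01  1.62] | shift [-0.104 -0.149 -0.085] twist 0.09 alt -17.91
```

View pics/w6.png

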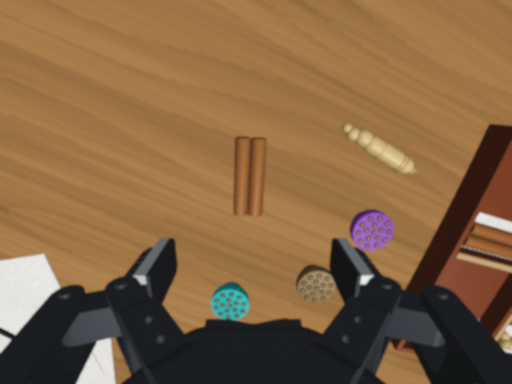

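```bash
cat >> h.py <<'E'
def meas(cal,im,box,t,z,show=True):
    x0,y0,x1,y1=box; lab=cv2.cvtColor(im,cv2.COLOR_BGR2LAB).astype(float); sub=lab[y0:y1,x0:x1]; b=np.median(sub.reshape(-1,3),0)
    m=np.zeros(im.shape[:2],np.uint8); m[y0:y1,x0:x1]=np.linalg.norm(sub-b,axis=2)>t
    m=cv2.morphologyEx(m,cv2.MORPH_CLOSE,np.ones((5,5))); m=cv2.morphologyEx(m,cv2.MORPH_OPEN,np.ones((3,3)))
    n,l,s,c=cv2.connectedComponentsWithStats(m); i=1+np.argmax(s[1:,4]); vu=np.argwhere(l==i); P=ray(cal,vu[:,::-1],z)[:,:2]
    w,v=np.linalg.eigh(np.cov(P.T))
    print("px",c[i].round(1),s[i],"mean",P.mean(0).round(4),"axis",np.degrees(np.arctan2(v[1,1],v[0,1])).round(1),"rect",cv2.minAreaRect(P.astype(np.float32)*1000))
E
python3 - <<'E'
from h import *
import pickle
cal=pickle.load(open("w6.pkl","rb")); im=cv2.imread("pics/w6.png")
for t in (12,18,25): meas(cal,im,(210,120,295,235),t,.012)
c=ray(cal,[(235.5,136.5),(266.5,137.5),(263.5,216),(232.5,215.5)],.012); print(c,c.mean(0))
d=c[0]+c[1]-c[2]-c[3]; print(np.degrees(np.arctan2(d[1],d[0])))
E
```

```text
px [248.6 170.7] [ 233  136   34   80 2126] mean [0.511 0.391] axis -158.8 rect ((505.2469482421875, 387.6916198730469), (87.09113311767578, 34.88216781616211), 22.65531349182129)
px [248.2 172.2] [ 233  136   34   79 1513] mean [0.5093 0.3907] axis -158.2 rect ((505.3882751464844, 388.0296936035156), (86.3829345703125, 33.70545196533203), 21.683019638061523)
px [250.3 172.5] [245 137  17  78 593] mean [0.5099 0.3886] axis -160.0 rect ((506.836181640625, 384.53240966796875), (85.4073486328125, 14.442404747009277), 21.82587242126465)
[[0.53900701 0.41790918 0.012     ]
 [0.55095973 0.38842023 0.012     ]
 [0.47076677 0.35515502 0.012     ]
 [0.4572346  0.38716199 0.012     ]] [0.50449203 0.3871616  0.012     ]
21.565055348525686
```

Run:
```python
from h import *
plan((.505,.3872,.003),-68.1)
```

```text
t 10.07 tcp [0.5025 0.3805 0.1459] jaw -66.1 ydir [-0.001 -0.001 -1.   ] q [ 0.47  0.64  1.49 -0.    1.01  1.62] | shift [-0.175  4.762 -0.173] twist 0.2 alt -17.8
```

>>> apply_moves([
  [65, -0.18, 1.5, -0.17, 0.2],
  [65, -0.18, 3, -0.17, 0.2],
  [65, -0.18, 4.2, -0.17, 0.2],
  [65, -0.18, 4.75, -0.17, 0.2],
  [65, -0.18, 4.75, -0.17, 0.2],
  [65, -0.18, 4.75, -0.17, 0.2],
])

```text
t: 10.82
tcp_pos: [0.5066, 0.3893, 0.0054]
tool_rot: [-0.134, 0.694, -0.694, 0.136]
force: [0.4, 0.2, 0.0]
finger_gap: 0.762
```

Run:
```python
from h import *
plan((.505,.3872,.003),-68.1)
cv2.imwrite("pics/w7.png",cv2.cvtColor(manip.snapshot("wrist"),cv2.COLOR_RGB2BGR))
```

```text
t 10.82 tcp [0.5066 0.3893 0.0054] jaw -68.0 ydir [ 0.003  0.001 -1.   ] q [0.48 0.85 1.53 0.   0.76 1.67] | shift [0.077 0.08  0.044] twist 0.01 alt -17.99
```

View pics/w7.png

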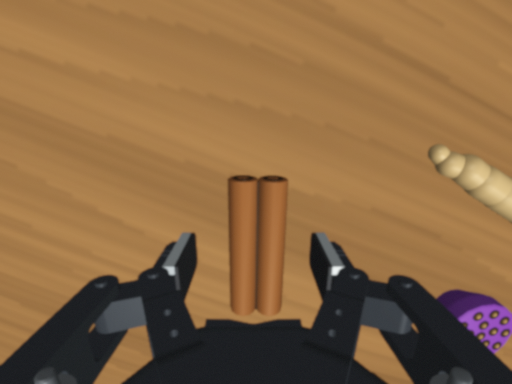

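>>> apply_moves([
  [20, 0.05, 0.08, 0.02, 0],
  [20, 0.05, 0.08, 0.02, 0],
  [20, 0.05, 0.08, 0.02, 0],
  [20, 0.05, 0.08, 0.02, 0],
  [20, 0.05, 0.08, 0.02, 0],
  [20, 0.05, 0.08, 0.02, 0],
], squeeze=25)

```text
t: 11.62
tcp_pos: [0.5045, 0.3881, 0.0023]
tool_rot: [-0.135, 0.694, -0.694, 0.135]
force: [-0.7, 0.4, 6.4]
finger_gap: 0.375
```

>>> apply_moves([
  [20, 0, -0.5, 0, 0],
  [20, 0, -1.5, 0, 0],
  [20, 0, -2.5, 0, 0],
  [20, 0, -3.2, 0, 0],
  [20, 0, -3.2, 0, 0],
])

```text
t: 12.25
tcp_pos: [0.5055, 0.3886, 0.0999]
tool_rot: [-0.133, 0.695, -0.694, 0.137]
force: [0.0, -0.3, 0.3]
finger_gap: 0.372
```

Run:
```python
from h import *
plan((.627,.0975,.1),8.1)
cal=manip.get_calibration("wrist")
import pickle; pickle.dump(cal,open("w8.pkl","wb"))
cv2.imwrite("pics/w8.png",cv2.cvtColor(manip.snapshot("wrist"),cv2.COLOR_RGB2BGR))
```

```text
t 12.25 tcp [0.5055 0.3886 0.0999] jaw -68.0 ydir [ 0.004  0.002 -1.   ] q [0.48 0.7  1.51 0.   0.92 1.67] | shift [-1.1700e-01 -9.0000e-03  1.0513e+01] twist -7.61 alt 10.39
```

View pics/w8.png

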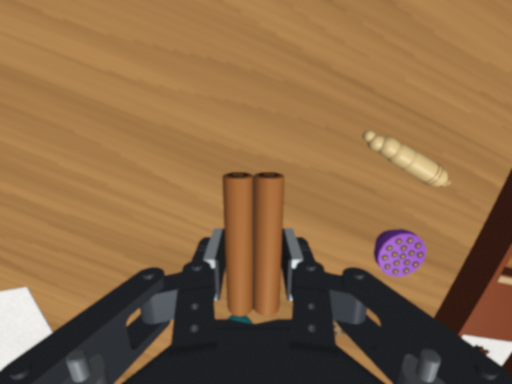

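Run:
```python
from h import *
import pickle
cal=pickle.load(open("w8.pkl","rb"))
c=ray(cal,[(223.5,176),(283.5,176),(279,312),(227.5,312)],.106)[:,:2]; m=c.mean(0); d=c[0]+c[1]-c[2]-c[3]
print(c,m,m-[.5055,.3886],np.degrees(np.arctan2(d[1],d[0])),np.linalg.norm(d)/2)
```

```text
[[0.53767873 0.42007255]
 [0.54962593 0.3905002 ]
 [0.46763508 0.35707015]
 [0.4553679  0.38738573]] [0.50257691 0.38875716] [-0.00292309  0.00015716] 21.920415717758843 0.08855292374172374
```

>>> apply_moves([
  [20, 0, 0, 1.2, -0.9],
  [20, 0, 0, 2.4, -1.9],
  [20, 0, 0, 3.8, -2.9],
  [20, 0, 0, 5.2, -3.9],
  [20, 0, 0, 6.6, -4.9],
  [20, 0, 0, 8, -5.9],
  [20, -0.1, 0, 9.4, -6.9],
  [20, -0.1, 0, 10.4, -7.6],
  [20, -0.1, 0, 10.4, -7.6],
  [20, -0.1, 0, 10.4, -7.6],
])

```text
t: 13.55
tcp_pos: [0.6227, 0.1001, 0.0964]
tool_rot: [0.534, -0.465, 0.463, -0.533]
force: [0.3, -0.1, 0.1]
finger_gap: 0.371
```

Run:
```python
from h import *
plan((.6262,.1,.0095),8.1)
cv2.imwrite("pics/w9.png",cv2.cvtColor(manip.snapshot("wrist"),cv2.COLOR_RGB2BGR))
```

```text
t 13.55 tcp [0.6227 0.1001 0.0964] jaw 7.9 ydir [-0.003  0.001 -1.   ] q [-0.02  0.7   1.52  0.    0.92 -0.16] | shift [0.023 2.895 0.125] twist -0.02 alt 17.98
```

View pics/w9.png

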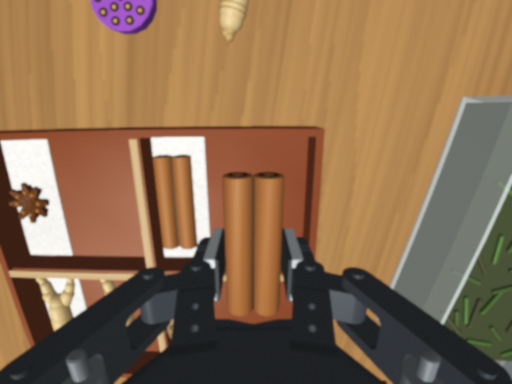

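>>> apply_moves([
  [20, 0.02, 0.8, 0.08, 0],
  [20, 0.02, 1.6, 0.08, 0],
  [20, 0.02, 2.2, 0.08, 0],
  [20, 0.02, 2.6, 0.08, 0],
  [20, 0.02, 2.8, 0.08, 0],
  [20, 0.02, 2.88, 0.08, 0],
  [20, 0.02, 2.9, 0.08, 0],
  [20, 0.02, 2.9, 0.08, 0],
])

```text
t: 14.6
tcp_pos: [0.6268, 0.0994, 0.0111]
tool_rot: [-0.533, 0.464, -0.464, 0.534]
force: [-0.7, 0.8, 0.6]
finger_gap: 0.37
```

Run:
```python
from h import *
plan((.6262,.1,.0085),8.1); print(manip.sense()["force"])
```

```text
t 14.6 tcp [0.6268 0.0994 0.0111] jaw 8.0 ydir [ 0.001 -0.    -1.   ] q [-0.02  0.83  1.54  0.    0.76 -0.16] | shift [-0.023  0.085 -0.016] twist -0.01 alt 17.99
[-0.72408107  0.82154728  0.60429718]
```

>>> apply_moves([
  [20, 0, 0.04, -0.02, 0],
  [20, 0, 0.08, -0.02, 0],
  [20, 0, 0.1, -0.02, 0],
  [20, 0, 0.1, -0.02, 0],
  [38, 0, 0.1, -0.02, 0],
  [47, 0, 0.1, -0.02, 0],
  [47, 0, 0.1, -0.02, 0],
  [47, 0, 0.1, -0.02, 0],
  [47, 0, -1, -0.02, 0],
  [47, 0, -2, -0.02, 0],
  [47, 0, -3.5, -0.02, 0],
  [47, 0, -3.5, -0.02, 0],
])

```text
t: 16.1
tcp_pos: [0.6287, 0.0994, 0.1195]
tool_rot: [-0.532, 0.462, -0.466, 0.536]
force: [0.6, -0.9, -0.3]
finger_gap: 0.55
```

Run:
```python
from h import *
plan((.5035,-.38,.15),90)
cv2.imwrite("pics/w10.png",cv2.cvtColor(manip.snapshot("wrist"),cv2.COLOR_RGB2BGR))
cv2.imwrite("pics/top10.png",cv2.cvtColor(manip.snapshot("top"),cv2.COLOR_RGB2BGR))
```

```text
t 16.1 tcp [0.6287 0.0994 0.1195] jaw 8.0 ydir [ 0.009 -0.    -1.   ] q [-0.02  0.68  1.5  -0.    0.96 -0.16] | shift [15.244 -1.051 -6.351] twist -8.2 alt 9.8
```

View pics/w10.png

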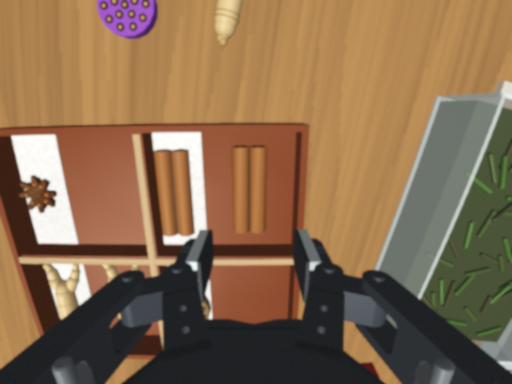

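View pics/top10.png

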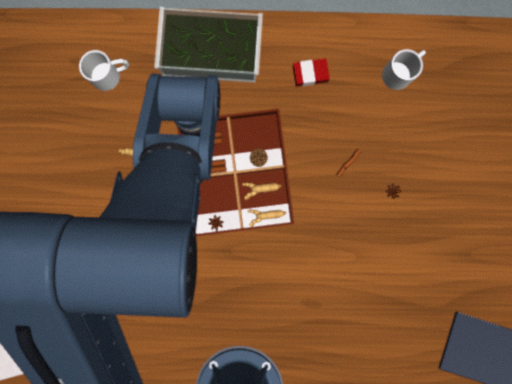

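>>> apply_moves([
  [85, 2, -1, -0.8, 0.6],
  [85, 4, -1, -1.6, 1.5],
  [85, 6, -1, -2.4, 2.5],
  [85, 8, -1, -3.2, 3.5],
  [85, 10, -1, -4, 4.5],
  [85, 12, -1, -4.9, 5.5],
  [85, 14, -1, -5.7, 6.5],
  [85, 15.2, -1, -6.3, 6.8],
  [85, 15.2, -1, -6.3, 6.8],
  [85, 15.2, -1, -6.3, 6.8],
  [85, 15.2, -1, -6.3, 6.8],
  [85, 15.2, -1, -6.3, 6.8],
])

```text
t: 17.7
tcp_pos: [0.5026, -0.3768, 0.1453]
tool_rot: [-0.184, 0.683, -0.682, 0.184]
force: [0.2, 0.6, -0.4]
finger_gap: 0.996
```

Run:
```python
from h import *
plan((.5035,-.38,.002))
cal=manip.get_calibration("wrist")
import pickle; pickle.dump(cal,open("w11.pkl","wb"))
cv2.imwrite("pics/w11.png",cv2.cvtColor(manip.snapshot("wrist"),cv2.COLOR_RGB2BGR))
print(proj(cal,[.5035,-.38,.006]))
```

```text
t 17.7 tcp [ 0.5026 -0.3768  0.1453] jaw -59.9 ydir [-0.001  0.001 -1.   ] q [-0.82  0.63  1.5   0.    1.01  0.22] | shift [0.026 4.776 0.113] twist 0 alt 0
[[257.35955708 182.20816354]]
```

View pics/w11.png

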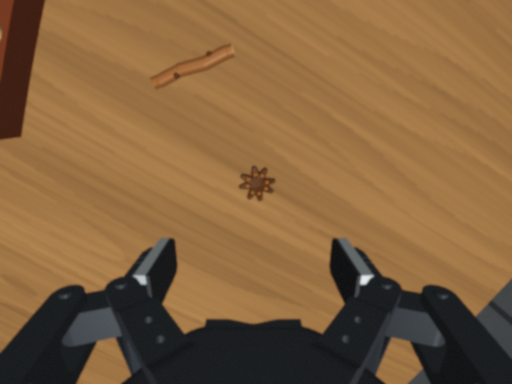

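>>> apply_moves([
  [65, 0.03, 1.5, 0.1, 0],
  [65, 0.03, 3, 0.1, 0],
  [65, 0.03, 4.2, 0.1, 0],
  [65, 0.03, 4.75, 0.1, 0],
  [65, 0.03, 4.75, 0.1, 0],
  [65, 0.03, 4.75, 0.1, 0],
])

```text
t: 18.5
tcp_pos: [0.5038, -0.3823, 0.0045]
tool_rot: [0.183, -0.682, 0.684, -0.184]
force: [-0.3, 0.0, 0.0]
finger_gap: 0.761
```

Run:
```python
from h import *
plan((.5035,-.38,.003))
cv2.imwrite("pics/w12.png",cv2.cvtColor(manip.snapshot("wrist"),cv2.COLOR_RGB2BGR))
```

```text
t 18.5 tcp [ 0.5038 -0.3823  0.0045] jaw -60.0 ydir [ 0.002 -0.002 -1.   ] q [-0.83  0.84  1.55 -0.    0.75  0.22] | shift [-0.029  0.049 -0.073] twist 0 alt 0
```

View pics/w12.png

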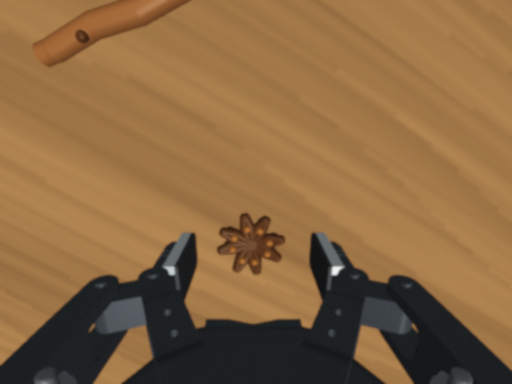

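>>> apply_moves([
  [25, -0.03, 0.05, -0.05, 0],
  [25, -0.03, 0.05, -0.05, 0],
  [25, -0.03, 0.05, -0.05, 0],
  [25, -0.03, 0.05, -0.05, 0],
  [25, -0.03, 0.05, -0.05, 0],
  [25, -0.03, 0.05, -0.05, 0],
], squeeze=25)

```text
t: 19.3
tcp_pos: [0.5032, -0.3799, 0.0026]
tool_rot: [0.183, -0.683, 0.683, -0.183]
force: [-0.6, 2.0, 6.0]
finger_gap: 0.401
```

>>> apply_moves([
  [25, 0, -0.3, 0, 0],
  [25, 0, -1, 0, 0],
  [25, 0, -2, 0, 0],
  [25, 0, -3.2, 0, 0],
  [25, 0, -3.2, 0, 0],
])

```text
t: 19.92
tcp_pos: [0.5048, -0.3819, 0.102]
tool_rot: [0.182, -0.68, 0.686, -0.184]
force: [0.4, -0.5, -0.0]
finger_gap: 0.401
```

Run:
```python
from h import *
plan((.4861,.0774,.1),-81.9)
cal=manip.get_calibration("wrist")
import pickle; pickle.dump(cal,open("w13.pkl","wb"))
cv2.imwrite("pics/w13.png",cv2.cvtColor(manip.snapshot("wrist"),cv2.COLOR_RGB2BGR))
```

```text
t 19.93 tcp [ 0.5048 -0.3819  0.102 ] jaw -60.0 ydir [ 0.006 -0.006 -1.   ] q [-0.82  0.7   1.52 -0.    0.92  0.22] | shift [ -7.117  -0.034 -13.571] twist 2.19 alt -15.81
```

View pics/w13.png

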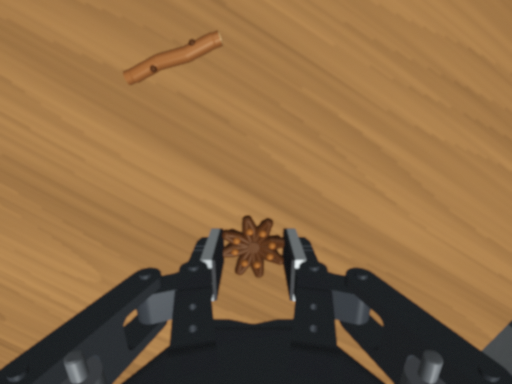

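>>> apply_moves([
  [25, -0.4, 0, -0.7, 0.2],
  [25, -1, 0, -2, 0.5],
  [25, -1.8, 0, -3.4, 0.8],
  [25, -2.6, 0, -4.9, 1.1],
  [25, -3.4, 0, -6.4, 1.4],
  [25, -4.2, 0, -7.9, 1.7],
  [25, -5, 0, -9.4, 2],
  [25, -5.8, 0, -10.9, 2.2],
  [25, -6.5, 0, -12.4, 2.2],
  [25, -7.1, 0, -13.5, 2.2],
  [25, -7.1, 0, -13.5, 2.2],
  [25, -7.1, 0, -13.5, 2.2],
])

```text
t: 21.48
tcp_pos: [0.4845, 0.0772, 0.0971]
tool_rot: [0.05, -0.705, 0.705, -0.049]
force: [0.6, -0.9, -0.3]
finger_gap: 0.401
```

Run:
```python
from h import *
plan((.4861,.0774,.0087),-81.9)
cal=manip.get_calibration("wrist")
cv2.imwrite("pics/w14.png",cv2.cvtColor(manip.snapshot("wrist"),cv2.COLOR_RGB2BGR))
```

```text
t 21.48 tcp [0.4845 0.0772 0.0971] jaw -82.0 ydir [-0.001 -0.    -1.   ] q [-0.07  0.57  1.88 -0.    0.69  1.36] | shift [-0.057  2.948 -0.   ] twist -0.01 alt 17.99
```

View pics/w14.png

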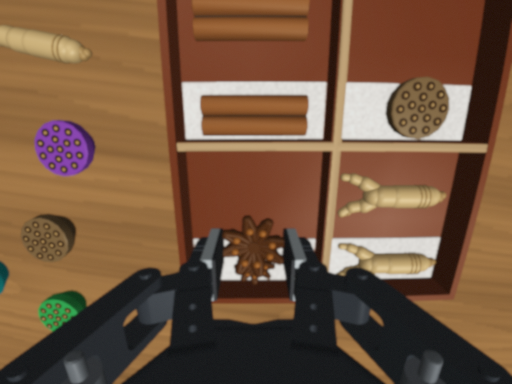

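>>> apply_moves([
  [25, -0.04, 0.8, 0, 0],
  [25, -0.04, 1.6, 0, 0],
  [25, -0.04, 2.2, 0, 0],
  [25, -0.04, 2.6, 0, 0],
  [25, -0.04, 2.8, 0, 0],
  [25, -0.04, 2.88, 0, 0],
  [25, -0.04, 2.92, 0, 0],
  [25, -0.04, 2.92, 0, 0],
])

```text
t: 22.52
tcp_pos: [0.4862, 0.0776, 0.0103]
tool_rot: [0.049, -0.705, 0.705, -0.05]
force: [0.6, -0.5, 0.1]
finger_gap: 0.405
```

Run:
```python
from h import *
plan((.4861,.0774,.0088),-81.9); print(manip.sense()["force"])
```

```text
t 22.52 tcp [0.4862 0.0776 0.0103] jaw -82.0 ydir [ 0.001 -0.    -1.   ] q [-0.07  0.74  1.91 -0.    0.48  1.36] | shift [0.005 0.049 0.008] twist -0.01 alt 17.99
[ 0.64274163 -0.45110925  0.14986789]
```

>>> apply_moves([
  [25, 0, 0.04, 0, 0],
  [25, 0, 0.06, 0, 0],
  [25, 0, 0.06, 0, 0],
  [40, 0, 0.06, 0, 0],
  [60, 0, 0.06, 0, 0],
  [60, 0, 0.06, 0, 0],
  [60, 0, 0.06, 0, 0],
  [60, 0, 0.06, 0, 0],
  [60, 0, -1, 0, 0],
  [60, 0, -2, 0, 0],
  [60, 0, -3.5, 0, 0],
  [60, 0, -3.5, 0, 0],
])

```text
t: 24.02
tcp_pos: [0.4882, 0.0775, 0.1178]
tool_rot: [0.047, -0.705, 0.706, -0.052]
force: [0.3, 0.5, 0.4]
finger_gap: 0.703
```

Run:
```python
from h import *
plan((.4195,.2625,.15),98)
cal=manip.get_calibration("wrist")
import pickle; pickle.dump(cal,open("w15.pkl","wb"))
cv2.imwrite("pics/w15.png",cv2.cvtColor(manip.snapshot("wrist"),cv2.COLOR_RGB2BGR))
```

```text
t 24.02 tcp [0.4882 0.0775 0.1178] jaw -82.0 ydir [ 0.007 -0.001 -1.   ] q [-0.07  0.53  1.87 -0.    0.73  1.36] | shift [ 1.4   -1.094 -6.424] twist 0.0 alt -18.0
```

View pics/w15.png

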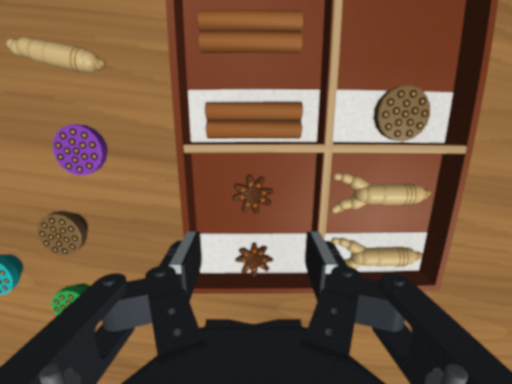

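>>> apply_moves([
  [85, 0.2, -1, -1.2, 0],
  [85, 0.5, -1, -2.5, 0],
  [85, 0.9, -1, -4, 0],
  [85, 1.2, -1, -5.4, 0],
  [85, 1.4, -1, -6.4, 0],
  [85, 1.4, -1, -6.4, 0],
  [85, 1.4, -1, -6.4, 0],
])

```text
t: 24.95
tcp_pos: [0.4173, 0.2613, 0.144]
tool_rot: [0.05, -0.705, 0.706, -0.049]
force: [-0.6, -0.1, 0.1]
finger_gap: 1.0
```

Run:
```python
from h import *
plan((.4195,.2625,.004))
cal=manip.get_calibration("wrist")
im=cv2.cvtColor(manip.snapshot("wrist"),cv2.COLOR_RGB2BGR)
cv2.imwrite("pics/w16.png",im)
print(proj(cal,[.4195,.2625,.028]))
import pickle; pickle.dump(cal,open("w16.pkl","wb"))
```

```text
t 24.95 tcp [0.4173 0.2613 0.144 ] jaw -82.0 ydir [-0.002 -0.001 -1.   ] q [ 0.33  0.49  1.84 -0.    0.81  1.76] | shift [-0.088  4.666 -0.033] twist 0 alt 0
[[253.51785423 184.36437345]]
```

View pics/w16.png

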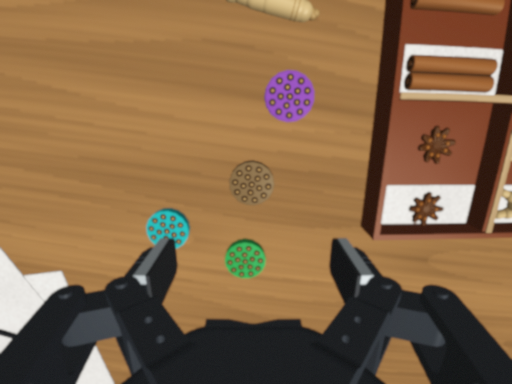

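Run:
```python
from h import *
import pickle
cal=pickle.load(open("w16.pkl","rb")); 
p=ray(cal,[(251.5,181.5),(168,226),(246,258),(290,94)],.028); print(p[:,:2])
plan((*p[0,:2],.004))
cv2.imwrite("pics/c16.png",cv2.resize(cv2.imread("pics/w16.png")[150:215,215:290],None,fx=8,fy=8))
```

```text
[[0.42218578 0.26493296]
 [0.36105374 0.34661578]
 [0.33439241 0.25890811]
 [0.50998471 0.24126168]]
t 25.0 tcp [0.4176 0.261  0.1442] jaw -82.0 ydir [-0.001 -0.001 -1.   ] q [ 0.33  0.49  1.84 -0.    0.81  1.76] | shift [-0.177  4.672 -0.111] twist 0 alt 0
```

View pics/c16.png

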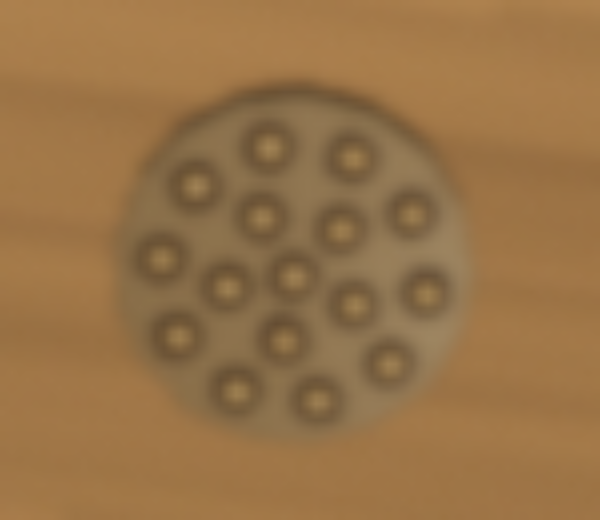

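>>> apply_moves([
  [85, -0.13, 1.5, -0.08, 0],
  [85, -0.13, 3, -0.08, 0],
  [85, -0.13, 4, -0.08, 0],
  [85, -0.13, 4.67, -0.08, 0],
  [85, -0.13, 4.67, -0.08, 0],
  [85, -0.13, 4.67, -0.08, 0],
])

```text
t: 25.75
tcp_pos: [0.4218, 0.2643, 0.0052]
tool_rot: [-0.049, 0.705, -0.705, 0.049]
force: [-0.2, -0.2, 0.3]
finger_gap: 0.993
```

Run:
```python
from h import *
plan((.4207,.264,.004))
cv2.imwrite("pics/w17.png",cv2.cvtColor(manip.snapshot("wrist"),cv2.COLOR_RGB2BGR))
```

```text
t 25.75 tcp [0.4218 0.2643 0.0052] jaw -82.1 ydir [ 0.001  0.    -1.   ] q [ 0.33  0.76  1.9  -0.    0.48  1.77] | shift [0.039 0.041 0.004] twist 0 alt 0
```

View pics/w17.png

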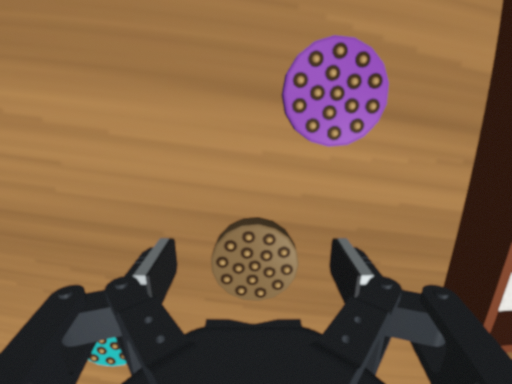

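>>> apply_moves([
  [35, 0.02, 0.03, 0, 0],
  [35, 0.02, 0.03, 0, 0],
  [35, 0.02, 0.03, 0, 0],
  [35, 0.02, 0.03, 0, 0],
  [35, 0.02, 0.03, 0, 0],
  [35, 0.02, 0.03, 0, 0],
], squeeze=25)

```text
t: 26.55
tcp_pos: [0.4208, 0.2648, 0.0047]
tool_rot: [-0.049, 0.705, -0.705, 0.05]
force: [-0.1, -0.0, 4.5]
finger_gap: 0.517
```

>>> apply_moves([
  [35, 0, -0.3, 0, 0],
  [35, 0, -1, 0, 0],
  [35, 0, -2, 0, 0],
  [35, 0, -3.2, 0, 0],
  [35, 0, -3.4, 0, 0],
  [35, 0, -3.4, 0, 0],
])

```text
t: 27.3
tcp_pos: [0.4205, 0.2647, 0.1062]
tool_rot: [-0.049, 0.705, -0.705, 0.05]
force: [-0.3, 0.4, -0.3]
finger_gap: 0.52
```

Run:
```python
from h import *
plan((.6445,-.0273,.11),-81.9)
cal=manip.get_calibration("wrist")
import pickle; pickle.dump(cal,open("w18.pkl","wb"))
cv2.imwrite("pics/w18.png",cv2.cvtColor(manip.snapshot("wrist"),cv2.COLOR_RGB2BGR))
```

```text
t 27.3 tcp [0.4205 0.2647 0.1062] jaw -82.0 ydir [ 0.001  0.    -1.   ] q [0.34 0.56 1.86 0.   0.72 1.77] | shift [-6.036 -0.124 10.68 ] twist -0.01 alt 17.99
```

View pics/w18.png

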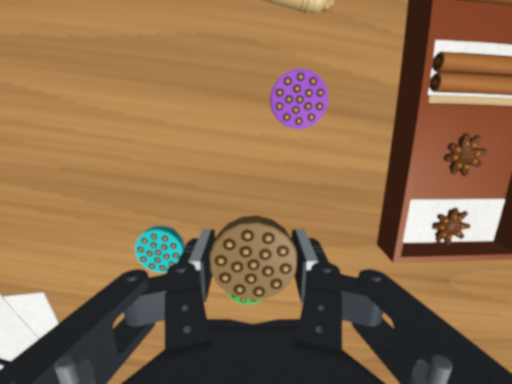

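Run:
```python
from h import *
import pickle
cal=pickle.load(open("w18.pkl","rb")); print(ray(cal,[(254.5,259)],.1295))
```

```text
[[0.42202884 0.26566018 0.1295    ]]
```

>>> apply_moves([
  [35, -0.4, -0.3, 0.7, 0],
  [35, -1, -0.3, 1.8, 0],
  [35, -1.7, -0.3, 3, 0],
  [35, -2.5, -0.3, 4.4, 0],
  [35, -3.3, -0.3, 5.8, 0],
  [35, -4.1, -0.3, 7.3, 0],
  [35, -4.9, -0.2, 8.7, 0],
  [35, -5.6, -0.1, 9.9, 0],
  [35, -6, -0.1, 10.6, 0],
  [35, -6, -0.1, 10.65, 0],
  [35, -6, -0.1, 10.65, 0],
])

```text
t: 28.72
tcp_pos: [0.6416, -0.0257, 0.1075]
tool_rot: [-0.051, 0.706, -0.705, 0.048]
force: [-0.6, 1.0, 0.1]
finger_gap: 0.522
```

Run:
```python
from h import *
plan((.6445,-.0273,.0107),-81.9)
cv2.imwrite("pics/w19.png",cv2.cvtColor(manip.snapshot("wrist"),cv2.COLOR_RGB2BGR))
```

```text
t 28.73 tcp [ 0.6416 -0.0257  0.1075] jaw -82.0 ydir [-0.004  0.001 -1.   ] q [-0.21  0.7   1.48  0.    0.96  1.22] | shift [-0.101  3.226  0.071] twist -0.01 alt 17.99
```

View pics/w19.png

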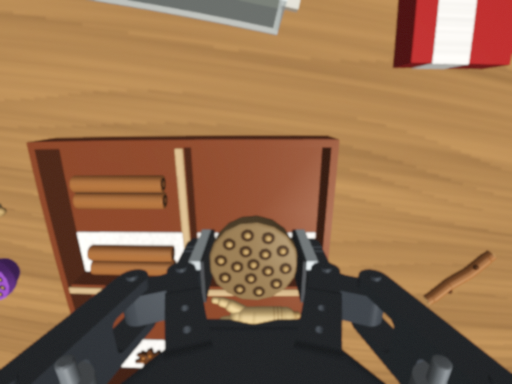

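>>> apply_moves([
  [35, -0.05, 0.8, 0.06, 0],
  [35, -0.05, 1.6, 0.06, 0],
  [35, -0.05, 2.3, 0.06, 0],
  [35, -0.05, 2.8, 0.06, 0],
  [35, -0.05, 3.05, 0.06, 0],
  [35, -0.05, 3.15, 0.06, 0],
  [35, -0.05, 3.19, 0.06, 0],
  [35, -0.05, 3.19, 0.06, 0],
])

```text
t: 29.78
tcp_pos: [0.6455, -0.0283, 0.0138]
tool_rot: [0.049, -0.705, 0.705, -0.05]
force: [0.6, -0.4, 0.5]
finger_gap: 0.522
```

Run:
```python
from h import *
plan((.6435,-.0275,.0107),-81.9); print(manip.sense()["force"])
```

```text
t 29.77 tcp [ 0.6455 -0.0283  0.0138] jaw -82.0 ydir [ 0.001 -0.    -1.   ] q [-0.22  0.84  1.51  0.    0.79  1.21] | shift [ 0.061  0.102 -0.037] twist -0.01 alt 17.99
[ 0.57656453 -0.35210887  0.46129211]
```

>>> apply_moves([
  [35, 0.05, 0.05, -0.03, 0],
  [35, 0.05, 0.09, -0.03, 0],
  [35, 0.05, 0.12, -0.03, 0],
  [35, 0.05, 0.12, -0.03, 0],
])

```text
t: 30.28
tcp_pos: [0.6433, -0.0274, 0.0107]
tool_rot: [0.049, -0.705, 0.705, -0.049]
force: [-1.2, 0.3, 6.3]
finger_gap: 0.519
```

Run:
```python
from h import *
plan((.6435,-.0275,.0107),-81.9); print(manip.sense()["force"])
```

```text
t 30.27 tcp [ 0.6433 -0.0274  0.0107] jaw -82.0 ydir [-0. -0. -1.] q [-0.22  0.84  1.52 -0.    0.78  1.22] | shift [-0.006  0.001  0.003] twist -0.01 alt 17.99
[-1.2227966   0.2958487   6.30103491]
```

On the floor (about 6 N contact). Release and retreat slowly.

>>> apply_moves([
  [50, 0, 0, 0, 0],
  [62, 0, 0, 0, 0],
  [62, 0, 0, 0, 0],
  [62, 0, 0, 0, 0],
  [62, 0, 0, 0, 0],
  [62, 0, -0.8, 0, 0],
  [62, 0, -2, 0, 0],
  [62, 0, -3.5, 0, 0],
  [62, 0, -4, 0, 0],
  [62, 0, -4, 0, 0],
])

```text
t: 31.52
tcp_pos: [0.6439, -0.0276, 0.1304]
tool_rot: [0.049, -0.705, 0.706, -0.05]
force: [0.6, 0.4, 0.6]
finger_gap: 0.724
```

Run:
```python
from h import *
plan((.50,-.35,.25))
cv2.imwrite("pics/w20.png",cv2.cvtColor(manip.snapshot("wrist"),cv2.COLOR_RGB2BGR))
```

```text
t 31.52 tcp [ 0.6439 -0.0276  0.1304] jaw -82.0 ydir [ 0.002 -0.    -1.   ] q [-0.22  0.67  1.47 -0.    1.    1.22] | shift [ 6.239 -3.99   9.977] twist 0 alt 0
```

View pics/w20.png

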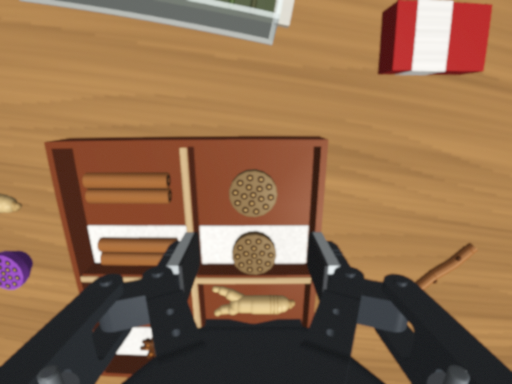

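Pod at (254,193) stands upright, centred. Move the arm aside for a clear top view.

>>> apply_moves([
  [62, 0.3, -1.5, 0.5, 0],
  [62, 1.3, -3, 2, 0],
  [62, 2.2, -4, 3.6, 0],
  [62, 3.1, -4, 5.2, 0],
  [62, 4.1, -4, 6.8, 0],
  [62, 5.1, -4, 8.4, 0],
  [62, 6.2, -4, 10, 0],
  [62, 6.2, -4, 10, 0],
  [62, 6.2, -4, 10, 0],
  [62, 6.2, -4, 10, 0],
])

```text
t: 32.83
tcp_pos: [0.5014, -0.3487, 0.2486]
tool_rot: [-0.05, 0.706, -0.705, 0.05]
force: [0.1, 0.4, -0.1]
finger_gap: 0.727
```

Run:
```python
from h import *
np.set_printoptions(precision=4,suppress=True)
im=cv2.cvtColor(manip.snapshot("top"),cv2.COLOR_RGB2BGR); cv2.imwrite("pics/top20.png",im)
cv2.imwrite("pics/side20.png",cv2.cvtColor(manip.snapshot("side"),cv2.COLOR_RGB2BGR))
cv2.imwrite("pics/c20.png",cv2.resize(im[105:243,170:300],None,fx=4.2,fy=4.2,interpolation=cv2.INTER_CUBIC))
c=manip.get_calibration("top")
for n,p in dict(quill=(.6265,.0975,.014),pod=(.6445,-.0273,.014),anise=(.4861,.0774,.014),gins=(.504,-.0474,.016)).items(): print(n,(proj(c,p)[0]-[170,105])*4.2)
```

```text
quill [148.9705 140.6961]
pod [356.7778 114.6806]
anise [177.0726 374.1378]
gins [386.6961 347.5968]
```

View pics/top20.png

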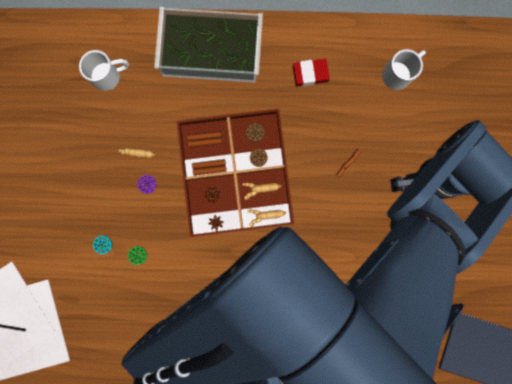

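View pics/c20.png

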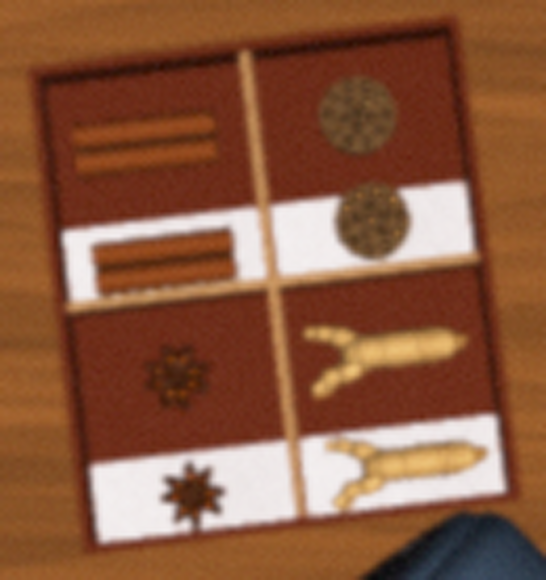

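View pics/side20.png

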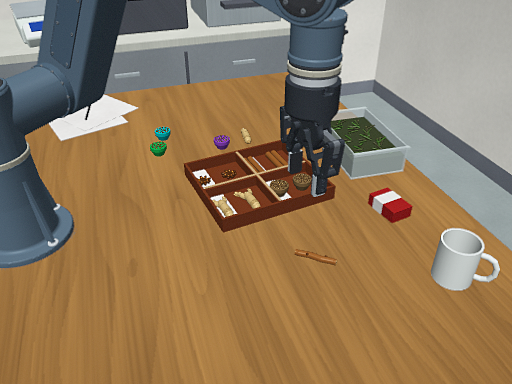

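```bash
python3 -c "
from station import manip
s=manip.sense(); print(s['t'],s['force']); print(manip.sign_off())"
```

```text
32.925 [ 0.16187451 -0.99696496 -0.20293869]
the job is handed in; nothing more can be done
None
```

I put the ginseng root, cinnamon quill, star anise and lotus pod, in that order, into their matching compartments. Each was set down onto the floor before I opened the fingers. The job was handed in at about 33 s, with the arm clear of everything.

- **Position:** The last top, side and wrist pictures show each piece flat, or standing for the pod, in the clear floor. The top view puts each within about 2–3 mm of the measured spot.
- **Alignment:** The root and quill lie within a degree or two of parallel to their references, and the root's head points the same way as its reference.
- **Left alone:** The bellflower root, the liquorice stick and the coloured pods were not moved.
- **Contact:** The largest force I read at the wrist was about 6 N, during gripping and set-down.
- **Disagreement:** The top and wrist views put the tray centre 1–2 mm apart, and I aimed between them. No check failed.

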